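# Set the bench extraction damper and start the fan

### The job

Get the fume extraction on the welding bench ready: gently push the upright pin of the damper lever around its arc until the lever points at the long mark of the scale, without gripping the lever. Then press the small start button on the switch box all the way down, and let it come up again. Do not press the large stop button, leave the lever on the mark, and leave everything else on the bench where it lies.

Things in the scene. Friction and masses are not known exactly. Their poses are not given: they have to be found in the camera images.
- ring_axis (a point): Upright axis of the bench extraction port, 40 mm above the bench. The port is a fixed flat grey disc, 260 mm across and 12 mm thick, with a steel ring (110 mm across, top 40 mm above the bench) that turns about this axis and carries the lever. It stands at a different place and yaw each time, left or right of the bench's middle.
- lever_pin (a point): Centre of the top of the lever's pin. The lever is a level steel bar, 10 mm wide, top 30 mm above the bench, sticking out from the ring to 106 mm from the axis. On it, 95 mm from the axis, stands a black round pin, 18 mm across, its top 90 mm above the bench. The lever points from the axis through the pin. Own x axis: along the lever, towards the axis.
- damper (a joint): Angle of ring and lever in rad, counter-clockwise from above positive; stops at -1.25 and 1.25. It stays where it is left; turning takes about 3 N at the pin. It starts between -1.15 and -0.55, clockwise of the mark: push it counter-clockwise. The mark's angle is not given by this number: compare the bearings of pin and mark from the axis.
- long_mark (a point): Outer end of the long mark, 125 mm from the axis, 15 mm above the bench. The scale is a white-painted arc strip on the grey disc, under the lever, with seven black radial marks 0.22 rad apart; the middle one is long (56 mm, 5 mm wide; the others 18 mm) and shows beyond the lever's tip. Clamped at a different angle each time. Own x axis: along the mark, towards the axis.
- start_button (a joint): Travel of the small start button in m: 0 up, 0.006 fully down; it springs back and takes about 4 N to push fully down. From 0.004 it counts as pressed.
- start_button_top (a point): Centre of the top of the small grey start button (28 mm across), facing up, on the grey switch box (100 x 170 x 50 mm high, fixed, on the other side of the bench's middle from the port).
- stop_button (a joint): Travel of the large stop button in m: 0 up, 0.006 fully down.
- stop_button_top (a point): Centre of the top of the large grey stop button (52 mm across), on the same switch box, 85 mm from the start button.
- port: The whole extraction port with its disc, ring and lever; origin on the ring's axis at the bench top. The lever is to be pushed only, with less than 35 N.
- rod_can: Not part of the job, loose, to be left alone: steel can (64 mm across, 100 mm high) holding filler rods that stick up to about 165 mm; origin at the centre of its underside.
- wood_block: Not part of the job, loose, to be left alone: small wooden block 70 x 35 x 30 mm high lying in the middle of the bench; origin at the centre of its underside.
- bar_stub: Not part of the job, loose, to be left alone: upright steel bar stub 28 mm across, 40 mm high, in the middle of the bench; origin at the centre of its underside.
- tee_coupon: Not part of the job, loose, to be left alone: T-shaped steel weld coupon 100 x 50 x 51 mm high; origin at the centre of its underside.
- paste_jar: Not part of the job, loose, to be left alone: white jar with black cap, 70 mm across, 70 mm high, at the near left; origin at the centre of its underside.

How it is judged:
By the outcome, as a careful person would: the job done as asked, in the order asked, and still so for the second after the job is handed in, with the robot touching nothing.
It also fails if it takes over 54 s, if anything falls off the work surface, if the arm or the gripper's body presses on something with over 40 N, if the wrist force passes 120 N, or if a joint passes its speed limit or range.

### The arm

A 6-joint arm with a two-finger parallel gripper is mounted at the origin on the work surface. World frame = base frame: x ahead of the robot, y to its left, z up, the work surface at z = 0. Lengths are in m, angles in degrees, forces in N, time in s.
With the tool pointing down it reaches from about 0.4 to 0.825 m from the base axis. Payload 7 kg.
Tool frame: the origin (TCP) lies midway between the tips of the shut fingers; the grasp point (between the pads) lies 19 mm behind it (ctrl.hold_point_z is the distance from the TCP to the grasp point, in m); z points along the fingers, x is the direction in which the jaws open and shut, and the axes are right-handed (so a half turn about z gives the same grasp; the last joint's range is limited). The gripper opens to 88 mm and grips with 3 to 60 N. Pads are 19 mm wide; open, the fingers measure 130 mm over their backs; the gripper's body (78 mm by 193 mm) begins 47 mm behind the grasp point.
Start: joints at [-54.139, 20.546, 0.682, 0, -70.136, -16.507], TCP at [0.224, -0.637, 0.227] pointing down, gripper open.
Joint ranges: [-176.03, 176.03], [-82.01, 121.73], [-58.28, 71.71], [-173.87, 95.51], [-174.79, -0.11], [-173.66, 173.66]. Speed limits (degrees/s): [136.94, 136.94, 172.46, 180, 180, 180].

### API

Orientations are given as [roll, pitch, yaw] about the fixed x, y, z axes, in that order (R = Rz(yaw) Ry(pitch) Rx(roll)).
In Python, from plant import ctrl gives the robot as it stands.
- The arm moves only by the tool apply_moves, never from a script. Its argument "motion" is a list of rows, each a list of 2 entries, a list of its own where there are three numbers: the shift along the world's x, y, z in cm, then the turn about the world's z in degrees. In form: [[[tx, ty, tz], roll], ...]. A call has 1 to 10 rows; each row is the pose to reach, as a shift and turn from the pose commanded when the call began; what a row does not reach only later rows make up. A row lasts 1/10 s, in which the tool goes at most 50 mm and 8.59 degrees, less where a joint would pass 70% of its speed; a pose out of reach is approached as far as the arm can. A call with a gripper value outside its range is refused whole. "hand" is the finger opening in cm, from 0 to 8.76, set as the call begins (left out, the last holds). The fingers move at their own pace and stop on an object; the grip force is fixed at half the most. Time passes only in rows, so rows that repeat a pose let the fingers close. It gives the time, the measured TCP pose, the force and the opening at its end, in the units of the state.
- ctrl.get_obs(): the state, without advancing time (a new reading comes with each control period).
- ctrl.snapshot(name): name is "scene" or "top" or "wrist"; returns (picture, depth): 420x560x3 uint8, blue, green, red; 420x560 float32, m along the optical axis (not along the pixel's ray), 0 where there is no reading.
- ctrl.camera_model(name): a dict with "fx", "fy", "cx", "cy" (pixels), "k1" (the pictures are not rectified: a ray, as slopes to the right and down, at radius r is drawn at 1 + k1 r^2 times it, then the intrinsics apply), "cam_to_world" (4x4, takes a point from camera to world coordinates); the wrist camera has in their place "tool_from_camera" (4x4, takes a point from camera to tool coordinates, whose origin is the TCP and whose axes are the tool frame's). Camera axes: x right, y down, z forward; pixel columns grow to the right and rows downward; lengths in m; the calibration is good to about 2 mm. A picture is of the moment at which its call begins: read the wrist's pose just before it. camera_model takes no time and is no camera call.
- ctrl.close_job(): hands the job in, once; it reports no verdict.
The state is a dict: "clock": time; "joint_pos": joint angles; "qvel": joint speeds; "tau": joint torques, N m; "tool_pos": TCP position; "orientation": TCP orientation; "force": force on the tool from outside, world axes, zero at the start; "moment": the same for the moment, N m; "opening": finger opening in m.
Only numpy, scipy, OpenCV 4.12 (cv2) and the standard library are available. Lean on these libraries where they do the work, as an engineer would, in place of code of your own. Each camera call takes 0.05 s, during which the arm holds its last target.

## Working session

There is one attempt and no reset: what is moved stays moved. The work goes in short steps, Python scripts to look and compute and a tool call to move; the robot and the scene stay as the last step left them, time stands still between calls to the robot, and variables do not carry over. Pictures are saved under pics/ and viewed, and the job is handed in when it is done.

Besides the shell and the picture viewer there is one more tool, called after "Emit:" by a JSON object that holds its "api" and its "payload", one argument or row to a line. apply_moves: Moves the arm, as the interface text tells. Its arguments: {"type":"object","properties":{"motion":{"type":"array"},"hand":{"type":"number"}},"required":["motion"]}

```bash
mkdir -p pics; ls
python3 - <<'E'
from plant import ctrl
import cv2,numpy as np
o=ctrl.get_obs(); print(o)
for n in("top","scene"):
    p,d=ctrl.snapshot(n); cv2.imwrite(f"pics/{n}0.png",p); np.save(f"{n}_d0.npy",d); np.save(f"{n}_p0.npy",p)
    print(n,ctrl.camera_model(n))
print(ctrl.camera_model("wrist"),ctrl.hold_point_z)
E
```

```text
pics
{'clock': 0.0, 'joint_pos': array([-5.41394827e+01,  2.05925027e+01,  6.35039152e-01, -2.08490277e-02,
       -7.01354973e+01, -1.65071373e+01]), 'qvel': array([ 0.03997055,  0.04081678,  0.02975113,  0.03426386, -0.03778528,
       -0.04455625]), 'tau': array([ 2.95079924e-03, -5.82727003e+01,  2.93050271e+01,  6.99695706e+00,
        6.76034237e-03, -1.33993481e-04]), 'tool_pos': array([ 0.22351681, -0.63641155,  0.22561795]), 'orientation': array([-1.79992375e+02, -9.46988033e-02,  1.09346273e+02]), 'force': array([-0.1843513 , -0.40209027,  0.7850552 ]), 'moment': array([ 0.04605396, -0.05032932,  0.03701787]), 'opening': 0.08756945242595349}
top {'fx': 521.9417215208333, 'fy': 521.9417215208333, 'cx': 282.46236470783, 'cy': 210.63075468617706, 'k1': -0.10454111016206488, 'cam_to_world': array([[-0.02139444, -0.99079068,  0.13370152,  0.3548424 ],
       [-0.99972904,  0.01997448, -0.01195284, -0.01777637],
       [ 0.00917215, -0.13392102, -0.99094956,  1.2203393 ],
       [ 0.        ,  0.        ,  0.        ,  1.        ]])}
scene {'fx': 454.6142596567113, 'fy': 454.6142596567113, 'cx': 278.3883534091636, 'cy': 212.0257355294371, 'k1': -0.04492350864433003, 'cam_to_world': array([[ 0.6620346 ,  0.57485755, -0.48088354,  0.99954094],
       [ 0.7492466 , -0.5234165 ,  0.40578899, -0.43323902],
       [-0.01843152, -0.62894671, -0.7772299 ,  0.86851525],
       [ 0.        ,  0.        ,  0.        ,  1.        ]])}
{'fx': 314.120054860416, 'fy': 314.120054860416, 'cx': 279.5124564646216, 'cy': 213.19885199561293, 'k1': -0.06963348528882286, 'tool_from_camera': array([[ 9.99999086e-01, -5.17511434e-04,  1.24884977e-03,
         2.31536767e-04],
       [ 1.15478157e-04,  9.53146999e-01,  3.02507496e-01,
        -8.22855151e-02],
       [-1.34688850e-03, -3.02507075e-01,  9.53146188e-01,
        -1.57335510e-01],
       [ 0.00000000e+00,  0.00000000e+00,  0.00000000e+00,
         1.00000000e+00]])} 0.0188
```

View pics/top0.png

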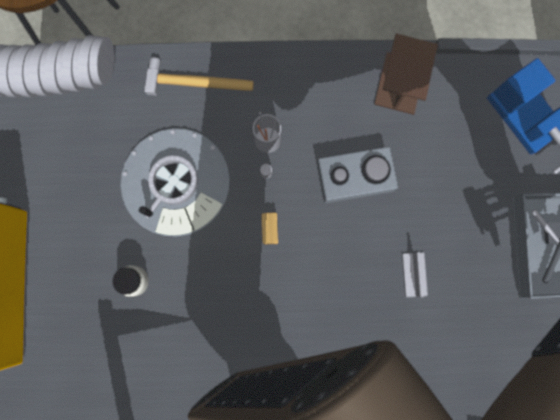

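View pics/scene0.png

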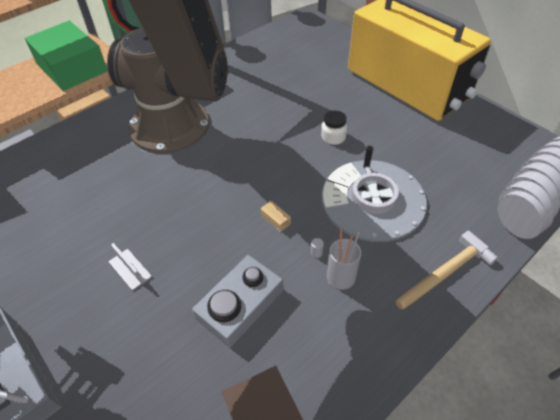

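The top view shows the port at about (174,181), with the pin at (146,211) and the white scale around (185,215). The start button is at (340,175) and the stop button at (376,168). Next I'll zoom in.

Run:
```python
import cv2,numpy as np
p=np.load("top_p0.npy");s=np.load("scene_p0.npy")
cv2.imwrite("pics/z1.png",cv2.resize(p[120:245,110:240],None,fx=5,fy=4.8,interpolation=cv2.INTER_CUBIC)[:600])
cv2.imwrite("pics/z2.png",cv2.resize(s[135:245,310:440],None,fx=5,fy=5,interpolation=cv2.INTER_CUBIC))
```

```text
(no output)
```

View pics/z1.png

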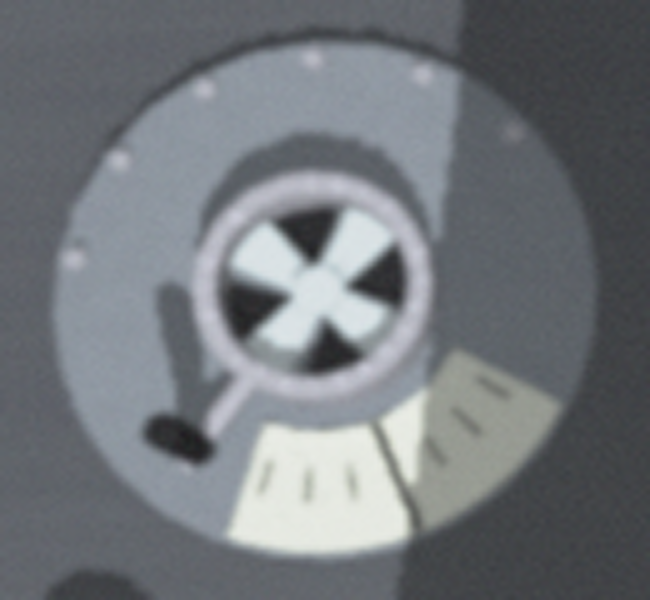

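View pics/z2.png

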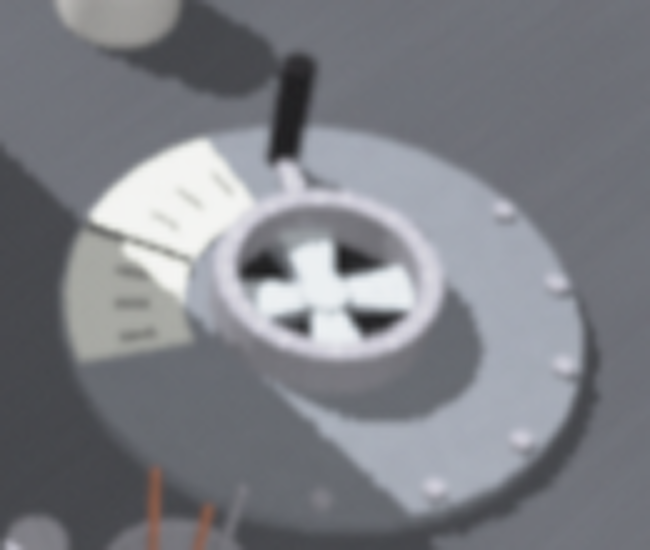

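```bash
cat > h.py <<'E'
import cv2,numpy as np
from scipy.spatial.transform import Rotation as R
from plant import ctrl
def ray(name,uv,T=None):
    m=ctrl.camera_model(name)
    K=np.array([[m['fx'],0,m['cx']],[0,m['fy'],m['cy']],[0,0,1.]])
    uv=np.atleast_2d(np.asarray(uv,float))
    n=cv2.undistortPoints(uv[:,None],K,np.array([m['k1'],0,0,0,0.]))[:,0]
    T=m['cam_to_world'] if T is None else T
    d=np.c_[n,np.ones(len(n))]@T[:3,:3].T
    return T[:3,3],d
def plane(name,uv,z,T=None):
    o,d=ray(name,uv,T); return o+d*((z-o[2])/d[:,2])[:,None]
def circ(p):
    A=np.c_[2*p[:,:2],np.ones(len(p))]; s=np.linalg.lstsq(A,(p[:,:2]**2).sum(1),rcond=None)[0]
    return s[:2],np.sqrt(s[2]+s[0]**2+s[1]**2)
def tri(v):
    A=0;b=0
    for o,d in v:
        d=d.ravel()/np.linalg.norm(d);P=np.eye(3)-np.outer(d,d);A=A+P;b=b+P@o
    return np.linalg.solve(A,b)
def wristT(o=None):
    o=o or ctrl.get_obs()
    T=np.eye(4);T[:3,:3]=R.from_euler('xyz',o['orientation'],degrees=True).as_matrix();T[:3,3]=o['tool_pos']
    return T@ctrl.camera_model('wrist')['tool_from_camera']
E
python3 - <<'E'
from h import *
z=lambda l:[(110+u/5,120+v/4.8) for u,v in l]
# disc outline points from z1 (top edge z=.012)
disc=z([(55,300),(75,430-90),(595,300),(560,400),(420,533),(320,553),(225,538),(130,470)])
P=plane('top',disc,.012);print('disc',circ(P))
ring=z([(195,285),(434,285),(315,172),(315,399),(230,202),(400,202),(230,370),(400,370)])
print('ring',circ(plane('top',ring,.04)))
print('mark',plane('top',z([(415,527),(378,430)]),.015))
print('pin', tri([ray('top',z([(158,430)])),ray('scene',[(310+299/5,135+65/5)])]),plane('top',z([(158,430)]),.09))
print('btn start',plane('top',[(340,175)],.06),plane('top',[(376,168)],.06))
for n,u,v in(('start',340,175),('stop',376,168),('box',330,192)):
    d=np.load('top_d0.npy');o,r=ray('top',[(u,v)]);print(n,o+r*d[v,u])
sd=np.load('scene_d0.npy');o,r=ray('scene',[(253,275)]);print(o+r*sd[275,253]);
for n,uv in(('jar',(130,280)),('can',(267,128)),('stub',(266,171)),('wood',(270,228)),('tee',(415,275))):print(n,plane('top',[uv],.03))
E
```

```text
disc (array([0.59178623, 0.21947513]), np.float64(0.1257374901438359))
ring (array([0.59199132, 0.21928469]), np.float64(0.05633432540262799))
mark [[0.47675857 0.17640922 0.015     ]
 [0.52449787 0.19381983 0.015     ]]
pin [0.51612768 0.27850213 0.08772204] [[0.51591241 0.27803855 0.09      ]]
btn start [[ 0.5903883  -0.16414864  0.06      ]] [[ 0.60522979 -0.24726529  0.06      ]]
start [[ 0.58769249 -0.16247341  0.07328005]]
stop [[ 0.60203577 -0.24433786  0.07480163]]
box [[ 0.55335014 -0.14106127  0.05018099]]
[[ 0.59448324 -0.16393503  0.07037419]]
jar [[0.36292903 0.31874863 0.03      ]]
can [[7.12721456e-01 1.08757566e-04 3.00000000e-02]]
stub [[0.60922645 0.00416503 0.03      ]]
wood [[ 0.47587578 -0.00272819  0.03      ]]
tee [[ 0.36074795 -0.3321598   0.03      ]]
```

Emit:
{"api": "apply_moves", "payload": {
  "motion": [
    [[4, 5, 4], 0],
    [[8, 10, 7], 0],
    [[12, 15, 9], 0],
    [[16, 20, 10], 0],
    [[19, 24.5, 10], 0],
    [[21, 29, 10], 0],
    [[23, 33, 10], 0],
    [[25, 37, 10], 0],
    [[27, 41, 10], 0],
    [[29, 45, 10], 0]
  ],
  "hand": 0
}}

```text
clock: 1.1
tool_pos: [0.4883, -0.2349, 0.3258]
orientation: [180.0, -0.0, 109.4]
force: [0.8, -0.3, 0.1]
opening: 0.013
```

Run:
```python
from h import *
o=ctrl.get_obs();p,d=ctrl.snapshot('wrist');np.savez('w1.npz',p=p,d=d,T=wristT(o));cv2.imwrite('pics/w1.png',p);print(o['tool_pos'],o['orientation'],o['clock'],o['opening'],o['joint_pos'])
```

```text
[ 0.4882897  -0.23491642  0.32581464] [ 1.79996602e+02 -7.60244990e-03  1.09356084e+02] 1.1 0.013025178441169984 [-4.96836874e+00  5.04226676e+00 -6.67997034e+00 -8.50461483e-03
 -7.82777981e+01 -6.56738195e+01]
```

View pics/w1.png

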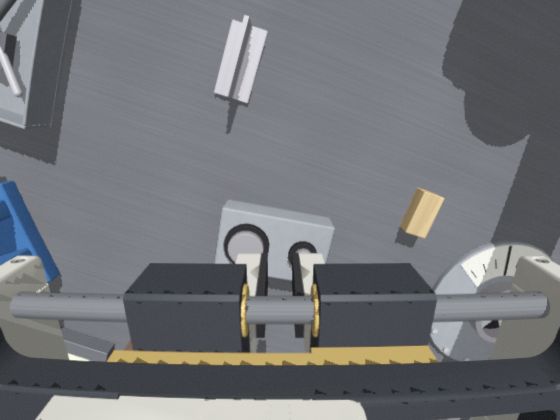

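Emit:
{"api": "apply_moves", "payload": {
  "motion": [
    [[1, 4.5, 0], 3],
    [[1.5, 9.4, 0], 6],
    [[2, 14.2, 0], 10],
    [[2.5, 19, 0], 14],
    [[3, 23.8, 0], 18],
    [[4, 28.6, 0], 22],
    [[5, 33.4, 0], 26],
    [[6, 38.2, 0], 30],
    [[7, 43, 0], 33],
    [[7, 47.5, 0], 33]
  ]
}}

```text
clock: 2.15
tool_pos: [0.5581, 0.2402, 0.325]
orientation: [-179.9, -0.0, 142.5]
force: [0.8, -0.1, 0.6]
opening: 0.0002
```

Emit:
{"api": "apply_moves", "payload": {
  "motion": [
    [[0, 4, 0], 0],
    [[0, 8.5, -2], 0],
    [[0, 8.5, -5], 0],
    [[0, 8.5, -5], 0]
  ]
}}

```text
clock: 2.55
tool_pos: [0.5555, 0.323, 0.2705]
orientation: [-179.5, -0.1, 142.4]
force: [-0.2, -0.4, -0.4]
opening: 0.0006
```

Run:
```python
from h import *
o=ctrl.get_obs();p,d=ctrl.snapshot('wrist');np.savez('w2.npz',p=p,d=d,T=wristT(o));cv2.imwrite('pics/w2.png',p);print(o['tool_pos'],o['orientation'],o['clock'],o['opening'],o['joint_pos'])
```

```text
[0.55548724 0.32300656 0.2704554 ] [-1.79513818e+02 -1.47553340e-01  1.42430812e+02] 2.55 0.0005889541710117151 [ 47.47931703  16.50806402   0.6386311   -0.10893141 -74.62769811
 -85.01854712]
```

View pics/w2.png

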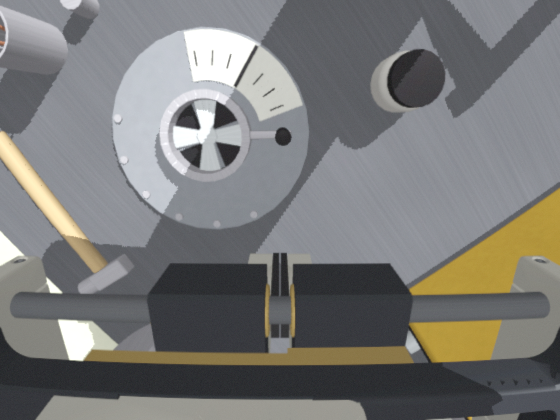

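The wrist view shows the ring centre at about (206,135), the pin top at (283,136), and the long mark from (255,47) to (236,84). I'll measure these by contours.

```bash
cat > port.py <<'E'
from h import *
def measure(f,ring_uv):
    z=np.load(f);p,T=z['p'],z['T'];g=cv2.cvtColor(p,cv2.COLOR_BGR2GRAY)
    c0=plane('wrist',[ring_uv],.04,T)[0]
    # rectify planes by casting the grid: sample radial profiles at ring height
    m=ctrl.camera_model('wrist');K=np.array([[m['fx'],0,m['cx']],[0,m['fy'],m['cy']],[0,0,1.]]);D=np.array([m['k1'],0,0,0,0.])
    Ti=np.linalg.inv(T)
    def proj(P):
        rv=cv2.Rodrigues(Ti[:3,:3])[0];return cv2.projectPoints(np.asarray(P,float),rv,Ti[:3,3],K,D)[0][:,0]
    return p,g,T,c0,proj
E
python3 - <<'E'
from port import *
p,g,T,c0,proj=measure('w2.npz',(206,135))
print('ring0',c0)
# ring: bright mask, contour -> plane z=.04 -> circle
m=((g>185)).astype(np.uint8)
print(np.median(g[125:145,165:172]))
cv2.imwrite('pics/w2z.png',cv2.resize(p[15:240,100:325],None,fx=2.6,fy=2.6,interpolation=cv2.INTER_CUBIC))
# pin
b=(g<45).astype(np.uint8);b[:, :262]=0;b[:,305:]=0;b[:118]=0;b[155:]=0
c=max(cv2.findContours(b,0,2)[0],key=cv2.contourArea);print('pin',cv2.minEnclosingCircle(c),cv2.fitEllipse(c),cv2.boundingRect(c))
E
```

```text
ring0 [0.58842449 0.22199727 0.04      ]
200.0
pin ((282.71429443359375, 137.42857360839844), 6.738650798797607) ((283.03582763671875, 139.1896209716797), (7.930232524871826, 13.205240249633789), 73.76727294921875) (276, 134, 14, 11)
```

View pics/w2z.png

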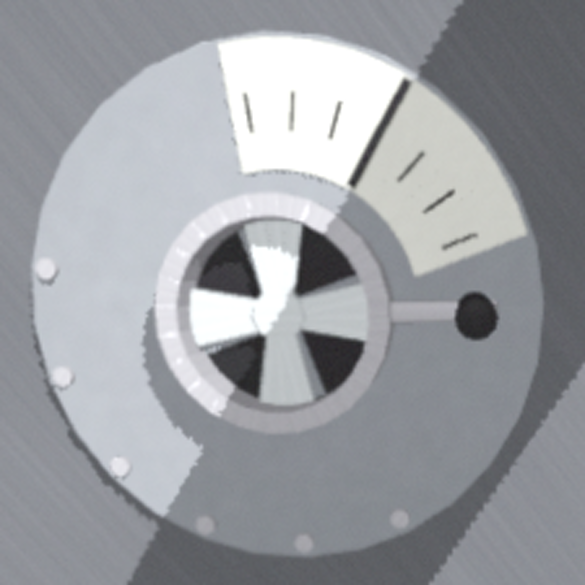

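Run:
```python
from port import *
T=np.load('w2.npz')['T']
z=lambda l:[(100+u/2.6-.3,15+v/2.6-.3) for u,v in l]
c,r=circ(plane('wrist',z([(154,313),(389,313),(272,192),(272,433),(190,228),(354,228),(190,398),(354,398)]),.04,T));print('ring',c,r)
print('disc',circ(plane('wrist',z([(32,295),(543,295),(280,31),(300,556),(120,480),(480,115)]),.012,T)))
mk=plane('wrist',z([(407,80),(352,186)]),.015,T);pn=plane('wrist',z([(476,313)]),.09,T)
print(mk,pn)
ang=lambda q:np.degrees(np.arctan2(*(q[:2]-c)[::-1]))%360
dm=mk[0]-mk[1]
print(ang(mk[0]),ang(mk[1]),np.degrees(np.arctan2(dm[1],dm[0]))%360,ang(pn[0]),np.linalg.norm(pn[0,:2]-c),np.linalg.norm(mk[0,:2]-c),ctrl.get_obs()['tool_pos'])
```

```text
ring [0.59165263 0.22187104] 0.05500155331389873
disc (array([0.58950598, 0.22196999]), np.float64(0.12921446014700758))
[[0.47629916 0.17636997 0.015     ]
 [0.52622049 0.19697286 0.015     ]] [[0.51398318 0.27641186 0.09      ]]
201.5267098229651 200.83278053846445 202.4262855122534 144.92281323441492 0.09490650393689032 0.12400310672399441 [0.55676909 0.32249024 0.2735295 ]
```

Emit:
{"api": "apply_moves", "payload": {
  "motion": [
    [[-1, -0.6, -4], 1.5],
    [[-1.8, -1.2, -8.5], 1.5],
    [[-1.8, -1.2, -13], 1.5],
    [[-1.8, -1.2, -17], 1.5],
    [[-1.8, -1.2, -19], 1.5],
    [[-1.8, -1.2, -20.5], 1.5],
    [[-1.8, -1.2, -21.5], 1.5],
    [[-1.8, -1.2, -21.5], 1.5],
    [[-1.8, -1.2, -21.5], 1.5],
    [[-1.8, -1.2, -21.5], 1.5]
  ]
}}

```text
clock: 3.6
tool_pos: [0.5407, 0.3115, 0.0624]
orientation: [179.9, 0.0, 143.9]
force: [0.4, 0.7, 0.2]
opening: 0.0002
```

Run:
```python
from h import *
o=ctrl.get_obs();p,d=ctrl.snapshot('wrist');np.savez('w3.npz',p=p,d=d,T=wristT(o));cv2.imwrite('pics/w3.png',p);print(o['tool_pos'],o['orientation'],o['clock'],o['opening'],o['force'])
```

```text
[0.54067688 0.31150856 0.06237459] [1.79872836e+02 3.04769864e-02 1.43853321e+02] 3.6 0.00023303042207294976 [0.3731129  0.74815664 0.16868546]
```

View pics/w3.png

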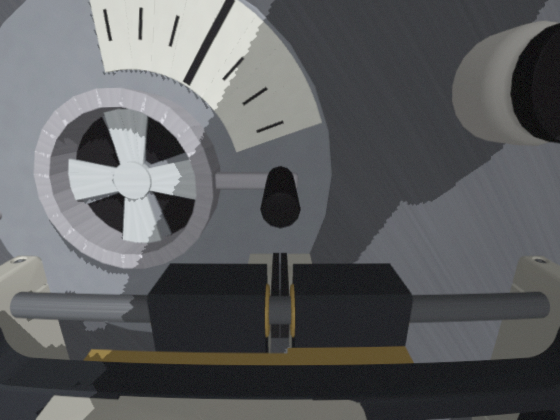

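The pin top is straight ahead of the fingertips at (280,207). I'll work out waypoints along the arc.

```bash
cat > wp.py <<'E'
import sys;from h import *
A=np.array([.5917,.2217])
def W(th,s):
    a=np.radians(th);u=np.array([np.cos(a),np.sin(a)]);t=np.array([-u[1],u[0]]);return A+.095*u-s*t
def show(ths,s):
    o=ctrl.get_obs();q=o['tool_pos'];y=o['orientation'][2]
    # bearing of the tool's own y-face contact: present estimate
    for th in ths: print(th,np.round((W(th,s)-q[:2])*100,2),round(th-y%360,1))
E
python3 -c "
from wp import *
show([144],.030);show(range(144,200,4),.019)"
```

```text
144 [-0.8  -0.97] 0.1
144 [-1.45 -1.86] 0.1
148 [-1.93 -2.33] 4.1
152 [-2.38 -2.84] 8.1
156 [-2.79 -3.38] 12.1
160 [-3.16 -3.94] 16.1
164 [-3.49 -4.53] 20.1
168 [-3.78 -5.14] 24.1
172 [-4.02 -5.77] 28.1
176 [-4.22 -6.42] 32.1
180 [-4.38 -7.08] 36.1
184 [-4.49 -7.74] 40.1
188 [-4.55 -8.42] 44.1
192 [-4.57 -9.09] 48.1
196 [-4.53 -9.77] 52.1
```

Emit:
{"api": "apply_moves", "payload": {
  "motion": [
    [[0, 0, -0.7], 0],
    [[-0.4, -0.5, -0.7], 0],
    [[-0.8, -1, -0.7], 0],
    [[-1.0, -1.3, -0.7], 0],
    [[-1.2, -1.5, -0.7], 0],
    [[-1.3, -1.7, -0.7], 0],
    [[-1.45, -1.86, -0.7], 0],
    [[-1.6, -2.0, -0.7], 1.5],
    [[-1.75, -2.15, -0.7], 3],
    [[-1.93, -2.33, -0.7], 4]
  ]
}}

```text
clock: 4.65
tool_pos: [0.5209, 0.2881, 0.0541]
orientation: [179.9, 0.0, 148.0]
force: [2.5, 1.4, -0.4]
opening: 0.0004
```

Run:
```python
from wp import *
o=ctrl.get_obs();p,d=ctrl.snapshot('wrist');np.savez('w4.npz',p=p,d=d,T=wristT(o));cv2.imwrite('pics/w4.png',p);print(o['tool_pos'],o['orientation'],o['clock'],o['opening'],o['force'])
show(range(148,200,4),.019)
```

```text
[0.52087195 0.2881329  0.05406193] [1.79943336e+02 2.05913157e-02 1.47997538e+02] 4.65 0.00035920201880612374 [ 2.51893526  1.42332648 -0.3698915 ]
148 [0.07 0.05] -0.0
152 [-0.38 -0.46] 4.0
156 [-0.79 -0.99] 8.0
160 [-1.16 -1.56] 12.0
164 [-1.49 -2.15] 16.0
168 [-1.78 -2.76] 20.0
172 [-2.03 -3.39] 24.0
176 [-2.23 -4.03] 28.0
180 [-2.38 -4.69] 32.0
184 [-2.49 -5.36] 36.0
188 [-2.55 -6.03] 40.0
192 [-2.57 -6.71] 44.0
196 [-2.54 -7.39] 48.0
```

View pics/w4.png

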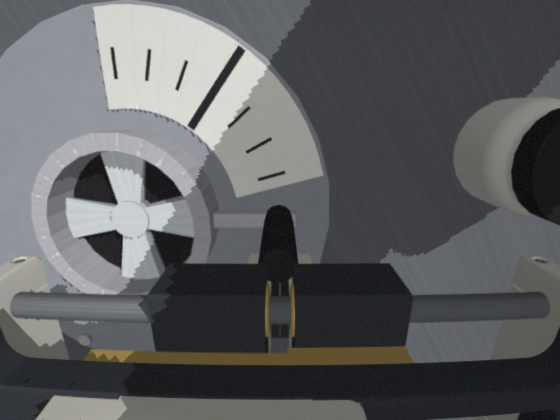

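The fingers are touching the pin, with about 3 N on the wrist. I'll push along the arc.

Emit:
{"api": "apply_moves", "payload": {
  "motion": [
    [[-0.2, -0.23, 0], 2],
    [[-0.38, -0.46, 0], 4],
    [[-0.58, -0.72, 0], 6],
    [[-0.79, -0.99, 0], 8],
    [[-0.98, -1.27, 0], 10],
    [[-1.16, -1.56, 0], 12],
    [[-1.33, -1.85, 0], 14],
    [[-1.49, -2.15, 0], 16],
    [[-1.64, -2.45, 0], 18],
    [[-1.78, -2.76, 0], 20]
  ]
}}

```text
clock: 5.7
tool_pos: [0.5026, 0.2603, 0.054]
orientation: [180.0, 0.0, 168.0]
force: [-0.5, 2.5, 0.9]
opening: -0.0
```

Run:
```python
from wp import *
o=ctrl.get_obs();print(o['tool_pos'],o['orientation'],o['clock'],o['opening'],o['force'])
show(range(168,200,4),.019)
```

```text
[0.50262075 0.26034299 0.05398362] [1.79972351e+02 2.61558220e-03 1.67959384e+02] 5.7 -1.3176188562242694e-05 [-0.51171855  2.50359095  0.92214221]
168 [ 0.01 -0.03] 0.0
172 [-0.24 -0.66] 4.0
176 [-0.44 -1.31] 8.0
180 [-0.59 -1.96] 12.0
184 [-0.7  -2.63] 16.0
188 [-0.76 -3.3 ] 20.0
192 [-0.78 -3.98] 24.0
196 [-0.75 -4.66] 28.0
```

Emit:
{"api": "apply_moves", "payload": {
  "motion": [
    [[-0.12, -0.33, 0], 2],
    [[-0.24, -0.66, 0], 4],
    [[-0.34, -0.98, 0], 6],
    [[-0.44, -1.31, 0], 8],
    [[-0.52, -1.63, 0], 10],
    [[-0.59, -1.96, 0], 12],
    [[-0.65, -2.3, 0], 14],
    [[-0.7, -2.63, 0], 16],
    [[-0.73, -2.97, 0], 18],
    [[-0.76, -3.3, 0], 20]
  ]
}}

```text
clock: 6.7
tool_pos: [0.4947, 0.2271, 0.0539]
orientation: [180.0, -0.0, -172.0]
force: [-0.7, 3.6, 1.2]
opening: 0.0004
```

Run:
```python
from wp import *
o=ctrl.get_obs();p,d=ctrl.snapshot('wrist');np.savez('w5.npz',p=p,d=d,T=wristT(o));cv2.imwrite('pics/w5.png',p);print(o['tool_pos'],o['orientation'],o['clock'],o['opening'],o['force'])
show([188,190,192,194,196,198,200,202],.019)
```

```text
[0.4947195  0.22710146 0.05388063] [ 1.79991060e+02 -2.54422966e-02 -1.72048588e+02] 6.7 0.0004194144217869715 [-0.73200133  3.63695049  1.15329668]
188 [0.03 0.06] -0.1
190 [ 0.02 -0.28] 1.9
192 [ 0.02 -0.61] 3.9
194 [ 0.03 -0.95] 5.9
196 [ 0.05 -1.29] 7.9
198 [ 0.08 -1.63] 9.9
200 [ 0.13 -1.96] 11.9
202 [ 0.18 -2.29] 13.9
```

View pics/w5.png

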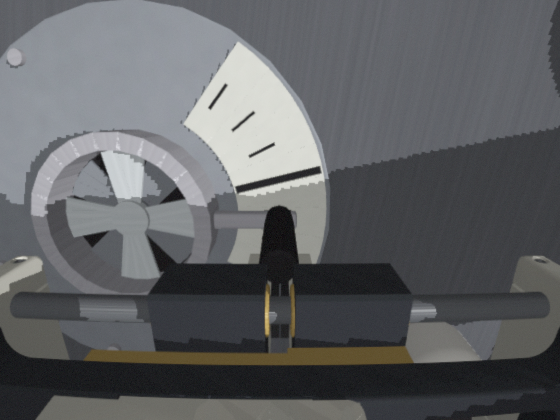

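The lever is visible at about (215–296, 219) and the long mark runs (237,189)–(320,170), so it is still short of the mark. I'll measure both.

Run:
```python
from wp import *
z=np.load('w5.npz');T=z['T'];p=z['p']
cv2.imwrite('pics/w5z.png',cv2.resize(p[150:270,190:340],None,fx=5,fy=5,interpolation=cv2.INTER_CUBIC))
g=cv2.cvtColor(p,cv2.COLOR_BGR2GRAY)
b=(g<70).astype(np.uint8);b[:160]=0;b[200:]=0;b[:,:230]=0;b[:,326:]=0
c=max(cv2.findContours(b,0,1)[0],key=cv2.contourArea);pts=np.argwhere(cv2.drawContours(b*0,[c],-1,1,-1))[:,::-1]
P=plane('wrist',pts,.015,T)[:,:2];m=P.mean(0);v=np.linalg.svd(P-m)[2][0];v*=np.sign(v@(m-A))
L=(P-m)@v;print('mark dir',np.degrees(np.arctan2(v[1],v[0]))%360,'len',np.ptp(L),'bearing of centre',np.degrees(np.arctan2(*(m-A)[::-1]))%360,'r',np.linalg.norm(m-A)+L.max(),'off',np.cross(v,m-A))
ring=None
```

```text
mark dir 201.69322163897834 len 0.05423212108555951 bearing of centre 201.92309102966715 r 0.12396064435155542 off 0.0003897961456172383<stdin>:8: DeprecationWarning: Arrays of 2-dimensional vectors are deprecated. Use arrays of 3-dimensional vectors instead. (deprecated in NumPy 2.0)
```

View pics/w5z.png

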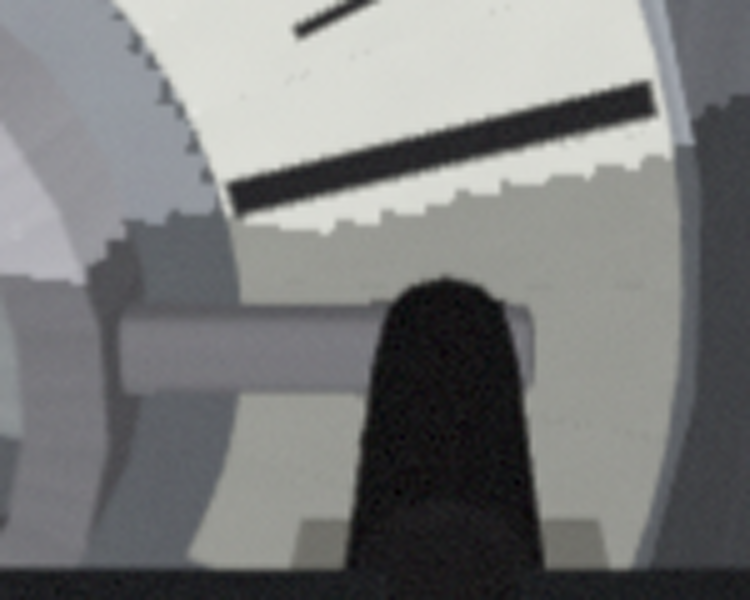

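Run:
```python
from wp import *
T=np.load('w5.npz')['T']
z=lambda l:[(190+u/5-.4,150+v/5-.4) for u,v in l]
for nm,l in(('up',[(130,307),(370,305)]),('up2',[(130,318),(370,318)]),('low',[(130,390),(360,390)])):
    P=plane('wrist',z(l),.03,T)[:,:2];d=P[1]-P[0];n=d/np.linalg.norm(d);r=A-P[0];print(nm,P.round(4).tolist(),'dir',np.degrees(np.arctan2(d[1],d[0]))%360,'axis side offset mm',1e3*(n[0]*r[1]-n[1]*r[0]))
```

```text
up [[0.5367, 0.2069], [0.5079, 0.2027]] dir 188.40627819898504 axis side offset mm -6.571330169698937
up2 [[0.5366, 0.2083], [0.5077, 0.2043]] dir 187.9147612647704 axis side offset mm -5.657346060239676
low [[0.5358, 0.2176], [0.5077, 0.2137]] dir 187.96099701929876 axis side offset mm 3.7061766358382875
```

Emit:
{"api": "apply_moves", "payload": {
  "motion": [
    [[0, -0.3, 0], 2],
    [[-0.01, -0.6, 0], 4],
    [[0, -0.95, 0], 6],
    [[0.02, -1.25, 0], 8],
    [[0.04, -1.55, 0], 9.5],
    [[0.07, -1.8, 0], 11],
    [[0.07, -1.8, 0], 11]
  ]
}}

```text
clock: 7.45
tool_pos: [0.4955, 0.2088, 0.0538]
orientation: [-180.0, -0.0, -161.2]
force: [-1.7, 0.9, 1.0]
opening: 0.0005
```

Run:
```python
from wp import *
o=ctrl.get_obs();p,d=ctrl.snapshot('wrist');np.savez('w6.npz',p=p,d=d,T=wristT(o));cv2.imwrite('pics/w6.png',p);print(o['tool_pos'],o['orientation'],o['clock'],o['opening'],o['force'])
cv2.imwrite('pics/w6z.png',cv2.resize(p[150:270,190:340],None,fx=5,fy=5,interpolation=cv2.INTER_CUBIC))
show([198,199,200,201,202],.019)
```

```text
[0.49545113 0.20884813 0.05380796] [-1.79992807e+02 -3.96634821e-02 -1.61161693e+02] 7.45 0.00046336525533764115 [-1.69936225  0.93845169  1.01941623]
198 [-0.    0.16] -0.8
199 [ 0.02 -0.01] 0.2
200 [ 0.04 -0.18] 1.2
201 [ 0.07 -0.35] 2.2
202 [ 0.1  -0.51] 3.2
```

View pics/w6z.png

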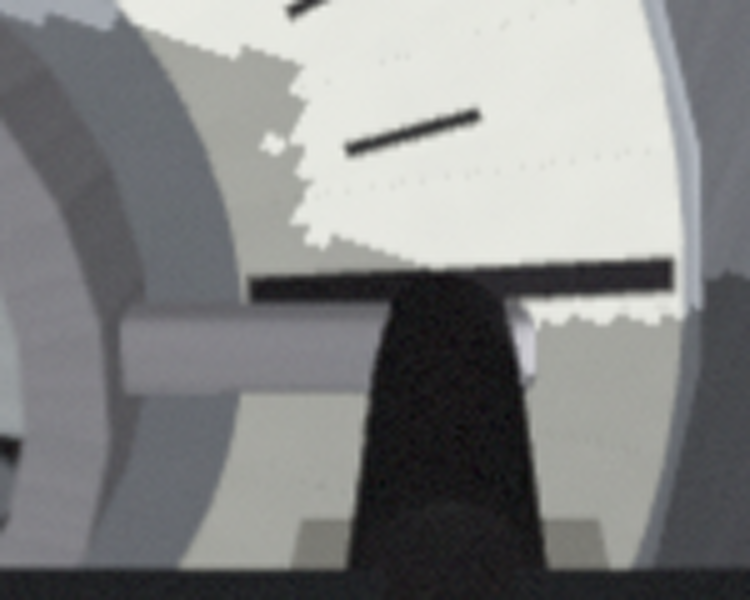

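Run:
```python
from wp import *
T=np.load('w6.npz')['T']
z=lambda l:[(190+u/5-.4,150+v/5-.4) for u,v in l]
def f(nm,a,b,h):
    Pa=plane('wrist',z(a),h,T)[:,:2];Pb=plane('wrist',z(b),h,T)[:,:2];P=(Pa+Pb)/2;d=P[1]-P[0];m=P.mean(0)-A
    print(nm,'w',np.linalg.norm(Pa-Pb,axis=1),'dir',np.degrees(np.arctan2(d[1],d[0]))%360,'bearings',[np.degrees(np.arctan2(*(q-A)[::-1]))%360 for q in P],[np.linalg.norm(q-A) for q in P])
f('lever',[(130,318),(370,318)],[(130,391),(370,391)],.03)
f('mark',[(250,278),(670,259)],[(250,302),(670,289)],.015)
```

```text
lever w [0.00946501 0.00942425] dir 198.82434009391682 bearings [np.float64(199.6416079444198), np.float64(199.36051030038092)] [np.float64(0.056046073997125696), np.float64(0.08542766671240523)]
mark w [0.00327206 0.00406778] dir 201.07683985528752 bearings [np.float64(202.5935204167462), np.float64(201.92373082872786)] [np.float64(0.06926426166268494), np.float64(0.12403404842974798)]
```

Emit:
{"api": "apply_moves", "payload": {
  "motion": [
    [[0.01, -0.1, 0], 0.6],
    [[0.03, -0.2, 0], 1.2],
    [[0.04, -0.3, 0], 1.8],
    [[0.06, -0.4, 0], 2.4],
    [[0.06, -0.4, 0], 2.4]
  ]
}}

```text
clock: 8.0
tool_pos: [0.4963, 0.2049, 0.0537]
orientation: [-180.0, -0.0, -158.7]
force: [-1.9, 2.3, 1.8]
opening: 0.0001
```

Run:
```python
from wp import *
o=ctrl.get_obs();p,d=ctrl.snapshot('wrist');np.savez('w7.npz',p=p,d=d,T=wristT(o));print(o['tool_pos'],o['orientation'],o['clock'],o['opening'],o['force'])
cv2.imwrite('pics/w7z.png',cv2.resize(p[150:270,190:340],None,fx=5,fy=5,interpolation=cv2.INTER_CUBIC))
show([198,199,200,201,202],.019)
```

```text
[0.49628229 0.20488799 0.05374489] [-1.79993559e+02 -2.37483261e-02 -1.58730565e+02] 8.0 0.00011537908852113908 [-1.94727238  2.2708861   1.83758053]
198 [-0.08  0.55] -3.2
199 [-0.06  0.38] -2.2
200 [-0.04  0.22] -1.2
201 [-0.01  0.05] -0.2
202 [ 0.02 -0.12] 0.8
```

View pics/w7z.png

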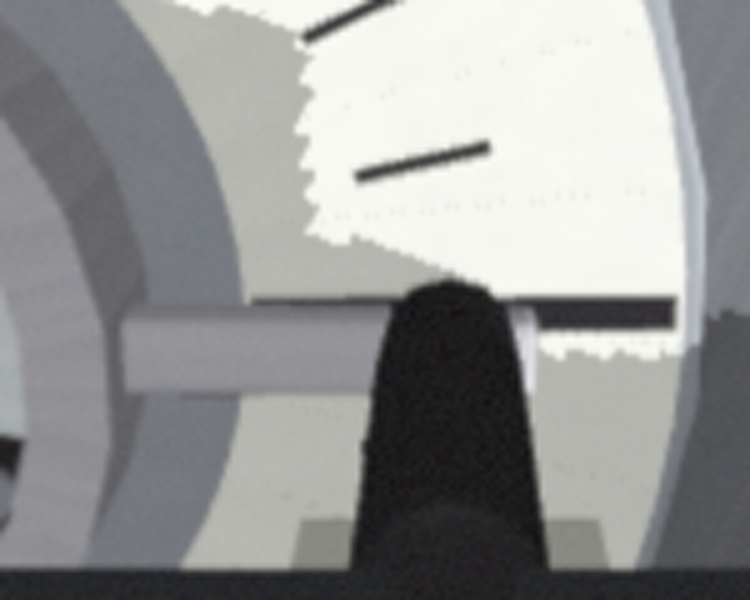

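Run:
```python
from wp import *
T=np.load('w7.npz')['T']
z=lambda l:[(190+u/5-.4,150+v/5-.4) for u,v in l]
def f(nm,a,b,h):
    P=(plane('wrist',z(a),h,T)+plane('wrist',z(b),h,T))[:,:2]/2;d=P[1]-P[0]
    print(nm,'dir',np.degrees(np.arctan2(d[1],d[0]))%360,'bearings',[np.degrees(np.arctan2(*(q-A)[::-1]))%360 for q in P],[np.linalg.norm(q-A) for q in P])
f('lever',[(130,318),(370,318)],[(130,391),(370,391)],.03)
f('mark',[(540,297),(676,297)],[(540,328),(676,328)],.015)
P=plane('wrist',z([(250,298),(676,298)]),.015,T);d=P[1]-P[0];print(np.degrees(np.arctan2(d[1],d[0]))%360)
```

```text
lever dir 201.26209868352518 bearings [np.float64(202.06665804436125), np.float64(201.78918768497152)] [np.float64(0.055803362255328226), np.float64(0.08517778804053582)]
mark dir 201.24182846557602 bearings [np.float64(202.03338707306148), np.float64(201.91998150368656)] [np.float64(0.10675485263283983), np.float64(0.1246061031679128)]
201.2406123061044
```

The lever and mark bearings agree to about 0.2°. I'll back straight off the pin, rise, and check from above.

Emit:
{"api": "apply_moves", "payload": {
  "motion": [
    [[-0.4, 1, 0], 0],
    [[-1.0, 2.5, 0], 0],
    [[-1.4, 3.5, 0], 0],
    [[-1.4, 3.5, 3], 0],
    [[-1.4, 3.5, 7], 0],
    [[-1.4, 3.5, 12], 0],
    [[-0.4, 4.5, 16], 0],
    [[1, 6, 20], 0],
    [[2, 7, 22], 0],
    [[2, 7, 22], 0]
  ]
}}

```text
clock: 9.05
tool_pos: [0.5182, 0.278, 0.2772]
orientation: [179.9, 0.3, -158.7]
force: [-0.0, -0.3, -0.8]
opening: 0.0008
```

Run:
```python
from wp import *
o=ctrl.get_obs();p,d=ctrl.snapshot('wrist');np.savez('w8.npz',p=p,d=d,T=wristT(o));print(o['tool_pos'],o['orientation'],o['clock'],o['opening'],o['force'])
cv2.imwrite('pics/w8.png',p)
```

```text
[0.51817288 0.27795105 0.27722448] [ 179.91785708    0.32817514 -158.66564192] 9.05 0.0007984857902695332 [-0.03928011 -0.27277962 -0.83681901]
```

View pics/w8.png

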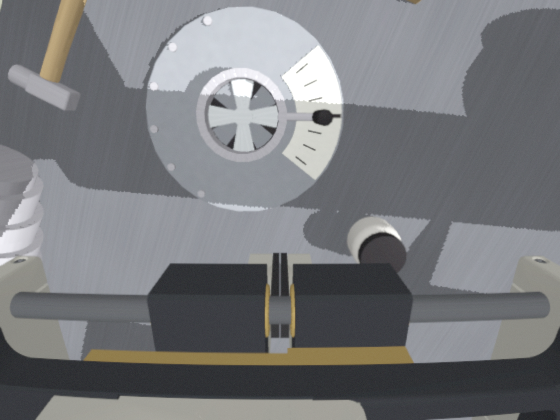

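The lever, the pin at (321,117) and the mark end at (340,116) lie on one line from the ring centre at (242,115). Next is a numeric check.

Run:
```python
from wp import *
z=np.load('w8.npz');T=z['T'];p=z['p']
cv2.imwrite('pics/w8z.png',cv2.resize(p[50:180,190:350],None,fx=4.5,fy=4.5,interpolation=cv2.INTER_CUBIC))
```

```text
(no output)
```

View pics/w8z.png

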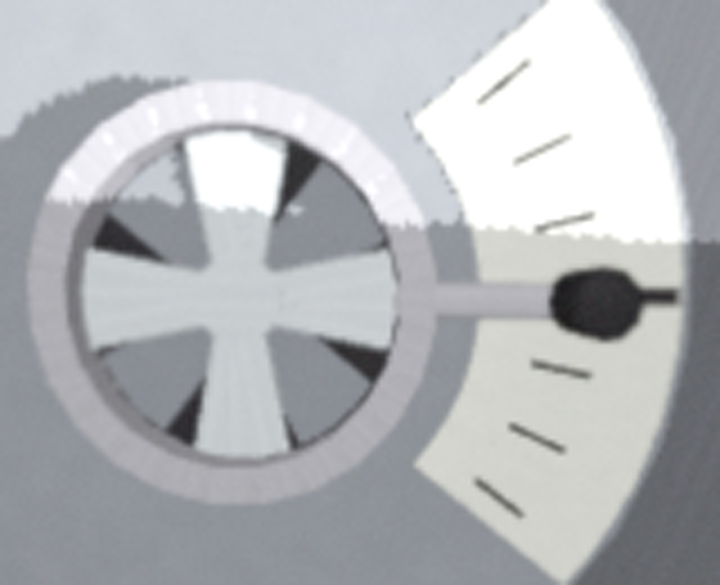

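Run:
```python
from wp import *
T=np.load('w8.npz')['T']
z=lambda l:[(190+u/4.5-.4,50+v/4.5-.4) for u,v in l]
c,r=circ(plane('wrist',z([(27,292),(438,292),(233,79),(233,504),(88,141),(378,141),(88,441),(378,441)]),.04,T));print(c,r)
for n,uv,h in(('mark',(678,296),.015),('mark in',(650,295.5),.015),('lever',(500,301),.03),('lever2',(450,300),.03),('pin',(606,305),.09)):
    q=plane('wrist',z([uv]),h,T)[0,:2]-c;print(n,np.degrees(np.arctan2(q[1],q[0]))%360,np.hypot(*q))
```

```text
[0.59141226 0.22154749] 0.05530070756009644
mark 201.64925703319986 0.12434770044151426
mark in 201.70800416441523 0.1163192921860417
lever 200.68567361787876 0.07260219826179683
lever2 200.76590530503842 0.058839852643288844
pin 200.7275274975649 0.0939032703912425
```

That view shows a 0.9° difference, taken while the arm was still settling. I'll repeat it with the arm still, and check it against the top camera.

Emit:
{"api": "apply_moves", "payload": {
  "motion": [
    [[-1.5, -4.5, -5], 0],
    [[-3, -9, -10], 0],
    [[-3, -9, -10], 0],
    [[-3, -9, -10], 0],
    [[-3, -9, -10], 0],
    [[-3, -9, -10], 0]
  ]
}}

```text
clock: 9.7
tool_pos: [0.4869, 0.186, 0.1743]
orientation: [180.0, 0.1, -158.7]
force: [0.5, 0.3, 0.3]
opening: 0.0003
```

Run:
```python
from wp import *
o=ctrl.get_obs();p,d=ctrl.snapshot('wrist');np.savez('w9.npz',p=p,d=d,T=wristT(o));print(o['tool_pos'],o['orientation'],o['clock'])
cv2.imwrite('pics/w9.png',p)
```

```text
[0.48688404 0.1860042  0.17430213] [ 1.79997554e+02  5.40532575e-02 -1.58713654e+02] 9.7
```

View pics/w9.png

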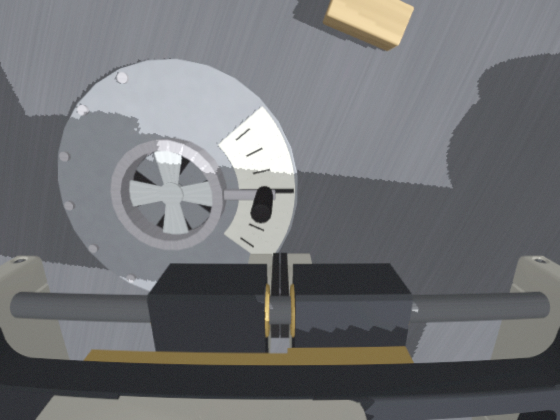

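Run:
```python
from wp import *
p=np.load('w9.npz')['p']
cv2.imwrite('pics/w9z.png',cv2.resize(p[150:240,200:310],None,fx=6.5,fy=6.5,interpolation=cv2.INTER_CUBIC))
```

```text
(no output)
```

View pics/w9z.png

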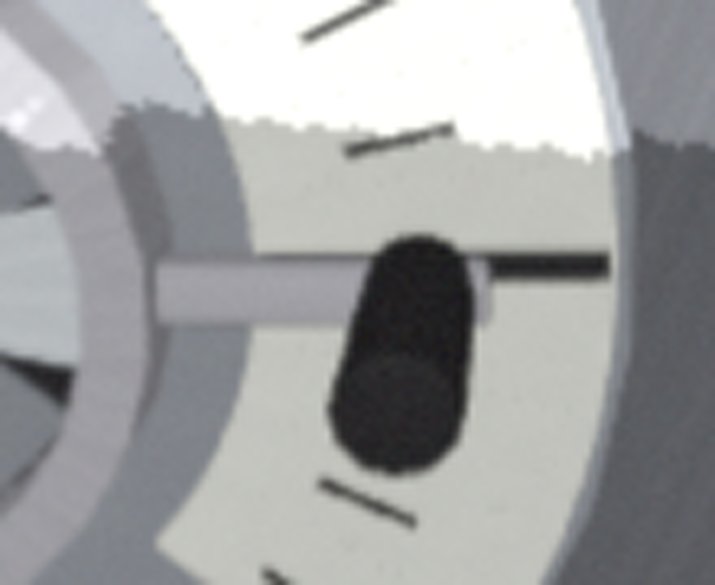

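Run:
```python
from wp import *
T=np.load('w9.npz')['T'];g=cv2.cvtColor(np.load('w9.npz')['p'],cv2.COLOR_BGR2GRAY).astype(float)
# subpixel edges per column
def edges(cols,lo,hi,bright):
    out=[]
    for x in cols:
        c=g[lo:hi,x]; dg=np.diff(c)
        a=np.argmax(dg) if bright else np.argmin(dg); b=np.argmin(dg) if bright else np.argmax(dg)
        out.append((x,lo+a+.5,lo+b+.5))
    return np.array(out)
print(g[184:206,245].astype(int),g[184:206,230].astype(int));print(g[184:200,285].astype(int))
z=lambda l:[(200+u/6.5-.42,150+v/6.5-.42) for u,v in l]
Q=lambda l,h:plane('wrist',z(l),h,T)[:,:2]
c,r=circ(plane('wrist',[(111,193),(224,193),(168,136.5),(168,249)],.04,T));print(c,r)
for n,l,h in(('lever',[(165,294),(360,293)],.03),('mark',[(495,265.5),(608,265)],.015)):
    P=Q(l,h);d=P[1]-P[0];print(n,np.degrees(np.arctan2(d[1],d[0]))%360,[(np.degrees(np.arctan2(*(q-A)[::-1]))%360,np.linalg.norm(q-A)) for q in P])
P=Q([(255,254),(608,253)],.015);d=P[1]-P[0];print(np.degrees(np.arctan2(d[1],d[0]))%360)
q=Q([(398,412)],.09)[0]-A;print('pin',np.degrees(np.arctan2(q[1],q[0]))%360,np.hypot(*q))
```

```text
[195 195 196 195 178 117 134 156 161 165 163 162 159 158 155 156 174 194
 195 193 194 193] [132 131 132 131 129 126 139 158 162 162 161 160 159 158 154 142 127 131
 131 132 131 132]
[193 192 191 184 146  67  39  41  74 143 189 194 194 193 193 193]
[0.59084561 0.21924955] 0.0560372832062356
lever 201.52123946321544 [(np.float64(201.50094513313428), np.float64(0.056340669083231106)), (np.float64(201.5079664020338), np.float64(0.08614411596835693))]
mark 201.54981139321742 [(np.float64(201.8214277584784), np.float64(0.10654463833443839)), (np.float64(201.78219192238396), np.float64(0.12453383445030429))]
201.41872753454734
pin 201.55914280253785 0.09534820210139677
```

The lever is on the mark to about 0.3° (directions 201.5° and 201.5°, pin bearing 201.6°). I'll move on to the button.

Emit:
{"api": "apply_moves", "payload": {
  "motion": [
    [[0, -1, 4.5], -2],
    [[1, -3, 9], -4],
    [[3, -7, 10], -6],
    [[5, -11.5, 10], -8],
    [[7, -16, 10], -10],
    [[9, -20, 10], -11],
    [[10.3, -24, 10], -11],
    [[10.3, -26.6, 9], -11],
    [[10.3, -26.6, 9], -11],
    [[10.3, -26.6, 9], -11]
  ]
}}

```text
clock: 10.75
tool_pos: [0.5899, -0.081, 0.2639]
orientation: [180.0, 0.0, -169.8]
force: [-0.5, 0.1, -0.5]
opening: 0.0001
```

Emit:
{"api": "apply_moves", "payload": {
  "motion": [
    [[0, 0, 0], 0],
    [[0, 0, 0], 0]
  ]
}}

```text
clock: 10.95
tool_pos: [0.5898, -0.0797, 0.2645]
orientation: [-180.0, 0.1, -169.7]
force: [-0.1, 0.0, 0.5]
opening: 0.0005
```

Run:
```python
from wp import *
o=ctrl.get_obs();p,d=ctrl.snapshot('wrist');np.savez('w10.npz',p=p,d=d,T=wristT(o));print(o['tool_pos'],o['orientation'],o['clock'],o['force'])
cv2.imwrite('pics/w10.png',p)
```

```text
[ 0.5898463  -0.0797296   0.26449781] [-1.79997337e+02  6.68456163e-02 -1.69658440e+02] 10.95 [-0.05179106  0.03663499  0.50152235]
```

View pics/w10.png

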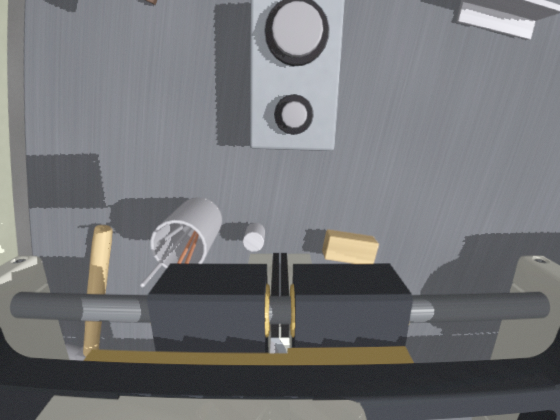

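The start button is at (294,114) inside a black collar, and the stop button is at (298,28). I'll check heights from depth, in case the collar is raised.

Run:
```python
from wp import *
z=np.load('w10.npz');T,d,p=z['T'],z['d'],z['p']
for v0,rng in((114,range(264,326,3)),(28,range(258,340,4))):
    for u in rng:
        o,r=ray('wrist',[(u,v0)],T);q=(o+r*d[v0,u])[0];print(u,p[v0,u].max(),(q*1e3).round(1))
g=cv2.cvtColor(p,cv2.COLOR_BGR2GRAY)
cv2.imwrite('pics/w10z.png',cv2.resize(p[0:150,235:355],None,fx=4,fy=4,interpolation=cv2.INTER_CUBIC))
for (u,v,R) in((294,114,24),(298,28,34)):
    m=np.zeros_like(g);cv2.circle(m,(u,v),R,255,-1);b=((g>110)&(m>0)).astype(np.uint8)
    n,l,s,cc=cv2.connectedComponentsWithStats(b);k=l[v,u];print(s[k],cc[k]);P=plane('wrist',[cc[k]],.07,T);print(P)
```

```text
264 142 [ 621.9 -157.    49.9]
267 133 [ 618.6 -157.6   49.1]
270 132 [ 615.2 -158.2   50.3]
273 130 [ 611.9 -158.8   49.6]
276 42 [ 608.4 -159.5   62. ]
279 42 [ 605.2 -160.    61.1]
282 158 [ 602.  -160.6   71.2]
285 189 [ 598.8 -161.2   71.1]
288 189 [ 595.7 -161.8   71.9]
291 192 [ 592.6 -162.4   73.6]
294 192 [ 589.3 -163.    71.3]
297 195 [ 586.2 -163.5   71.7]
300 196 [ 583.  -164.1   71.5]
303 198 [ 579.9 -164.7   71.7]
306 188 [ 576.5 -165.3   69.4]
309 64 [ 572.7 -166.    61.7]
312 96 [ 569.4 -166.6   61.5]
315 196 [ 564.9 -167.5   49.8]
318 196 [ 561.4 -168.1   48.7]
321 197 [ 558.1 -168.7   49.2]
324 196 [ 554.9 -169.4   50.5]
258 142 [ 643.5 -244.5   48.3]
262 141 [ 639.1 -245.    49.3]
266 51 [ 634.  -243.2   60.4]
270 49 [ 629.9 -243.9   60.5]
274 183 [ 625.2 -242.1   71.4]
278 191 [ 621.1 -242.4   73.3]
282 191 [ 617.3 -243.6   71.2]
286 192 [ 613.4 -244.8   69. ]
290 193 [ 609.3 -244.8   72.4]
294 191 [ 605.4 -245.7   71.4]
298 194 [ 601.4 -246.7   70.4]
302 194 [ 597.4 -247.4   70.6]
306 193 [ 593.5 -248.2   70.7]
310 195 [ 589.5 -248.8   71.3]
314 195 [ 585.5 -249.9   69.7]
318 194 [ 581.6 -250.3   71.2]
322 190 [ 577.5 -251.3   70.3]
326 68 [ 572.8 -254.4   61.5]
330 197 [ 567.6 -258.1   50.3]
334 201 [ 563.4 -258.9   50.4]
338 201 [ 559.1 -259.9   49.7]
[282 101  25  27 524] [294.12022901 114.10877863]
[[ 0.58913152 -0.16288403  0.07      ]]
[ 272    1   51   55 2170] [297.40460829  27.8156682 ]
[[ 0.60202488 -0.24688779  0.07      ]]
```

View pics/w10z.png

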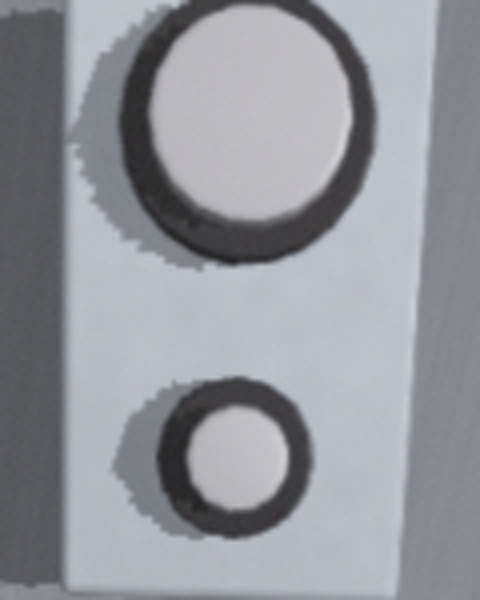

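The start button top is at (0.589, −0.163, 0.071) and the collar is at 0.0615, below full travel. The stop button is 85 mm away, which matches. I'll move over the start button and descend.

Emit:
{"api": "apply_moves", "payload": {
  "motion": [
    [[0, -4, 0], 0],
    [[0, -8.3, -2], 0],
    [[0, -8.3, -6.5], 0],
    [[0, -8.3, -11], 0],
    [[0, -8.3, -15], 0],
    [[0, -8.3, -17], 0],
    [[0, -8.3, -17.8], 0],
    [[0, -8.3, -17.8], 0],
    [[0, -8.3, -17.8], 0],
    [[0, -8.3, -17.8], 0]
  ]
}}

```text
clock: 12.0
tool_pos: [0.5907, -0.1637, 0.0876]
orientation: [-180.0, 0.2, -169.7]
force: [-0.3, -0.4, -0.2]
opening: 0.0004
```

Run:
```python
from wp import *
o=ctrl.get_obs();p,d=ctrl.snapshot('wrist');np.savez('w11.npz',p=p,d=d,T=wristT(o));print(o['tool_pos'],o['orientation'],o['clock'],o['force'])
cv2.imwrite('pics/w11.png',p)
p,d=ctrl.snapshot('scene');cv2.imwrite('pics/s11.png',cv2.resize(p[170:370,130:390],None,fx=3,fy=3))
```

```text
[ 0.59067183 -0.16367955  0.08764309] [-1.79961306e+02  1.65624239e-01 -1.69714293e+02] 12.0 [-0.26860463 -0.37662774 -0.22423224]
```

View pics/w11.png

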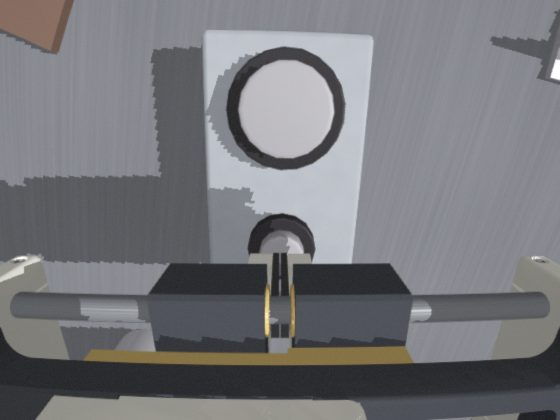

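View pics/s11.png

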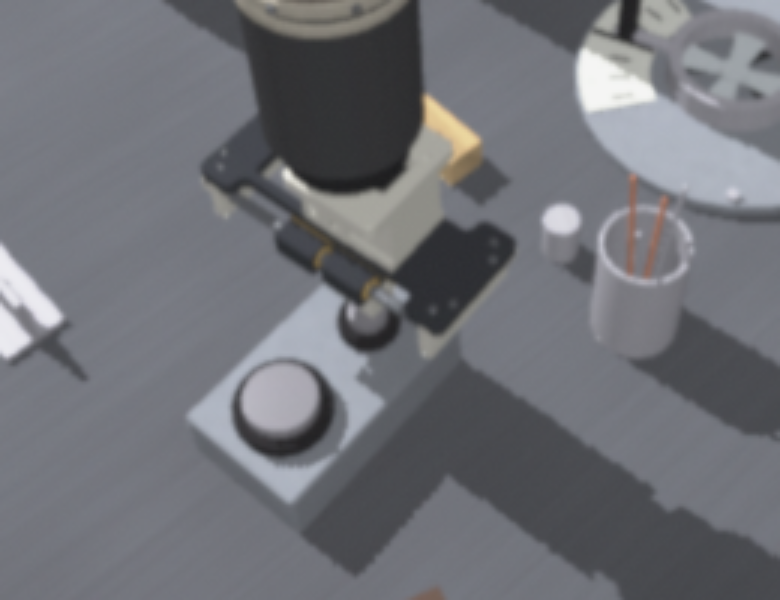

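Emit:
{"api": "apply_moves", "payload": {
  "motion": [
    [[-0.1, 0, -0.5], 0],
    [[-0.1, 0, -1.0], 0],
    [[-0.1, 0, -1.3], 0],
    [[-0.1, 0, -1.5], 0],
    [[-0.1, 0, -1.7], 0],
    [[-0.1, 0, -1.9], 0],
    [[-0.1, 0, -1.9], 0],
    [[-0.1, 0, -1.9], 0]
  ]
}}

```text
clock: 12.9
tool_pos: [0.5881, -0.1639, 0.0668]
orientation: [180.0, -0.0, -169.7]
force: [-3.9, 0.1, 4.0]
opening: 0.0002
```

Emit:
{"api": "apply_moves", "payload": {
  "motion": [
    [[0, 0, -0.1], 0],
    [[0, 0, -0.2], 0],
    [[0, 0, -0.2], 0],
    [[0, 0, -0.2], 0]
  ]
}}

```text
clock: 13.3
tool_pos: [0.5884, -0.1639, 0.0661]
orientation: [-180.0, 0.0, -169.7]
force: [-6.0, 2.1, 13.5]
opening: 0.0008
```

The force rose to 13.5 N while travel stopped after 0.7 mm of the 2 mm commanded, so the button has bottomed out. I'll release and retreat.

Emit:
{"api": "apply_moves", "payload": {
  "motion": [
    [[0, 0, 0.3], 0],
    [[0, 0, 0.8], 0],
    [[0, 0, 1.8], 0],
    [[0, 0, 4], 0],
    [[0, 0, 8], 0],
    [[0, 0, 12.5], 0],
    [[0, 3, 17], 0],
    [[0, 7, 19], 0],
    [[0, 8.3, 19], 0],
    [[0, 8.3, 19], 0]
  ]
}}

```text
clock: 14.3
tool_pos: [0.589, -0.0789, 0.2561]
orientation: [180.0, 0.2, -169.6]
force: [0.2, 0.4, -1.4]
opening: 0.0002
```

Emit:
{"api": "apply_moves", "payload": {
  "motion": [
    [[-3, 0, 0], 0],
    [[-7, 0, 1], 0],
    [[-11, 0, 2], 0],
    [[-11, 0, 2], 0],
    [[-11, 0, 2], 0]
  ]
}}

```text
clock: 14.8
tool_pos: [0.478, -0.0814, 0.2752]
orientation: [180.0, 0.1, -169.8]
force: [0.9, -0.7, -0.3]
opening: 0.0001
```

Run:
```python
from wp import *
o=ctrl.get_obs();p,d=ctrl.snapshot('wrist');T=wristT(o);cv2.imwrite('pics/w12.png',p);print(o['tool_pos'],o['clock'],o['force'])
np.savez('w12.npz',p=p,d=d,T=T)
p,d=ctrl.snapshot('top');cv2.imwrite('pics/t12.png',p)
p,d=ctrl.snapshot('scene');cv2.imwrite('pics/s12.png',p)
```

```text
[ 0.4779851  -0.08136829  0.27517323] 14.8 [ 0.89603498 -0.68372204 -0.29485447]
```

View pics/w12.png

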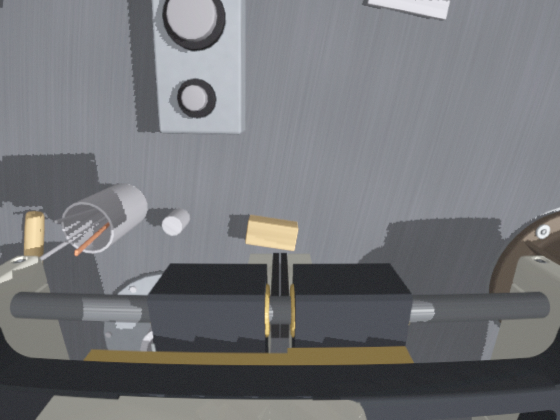

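View pics/t12.png

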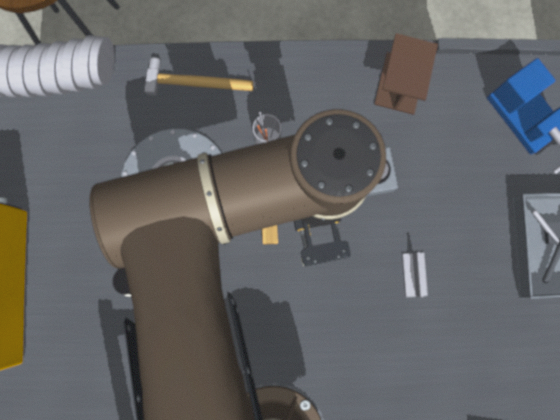

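View pics/s12.png

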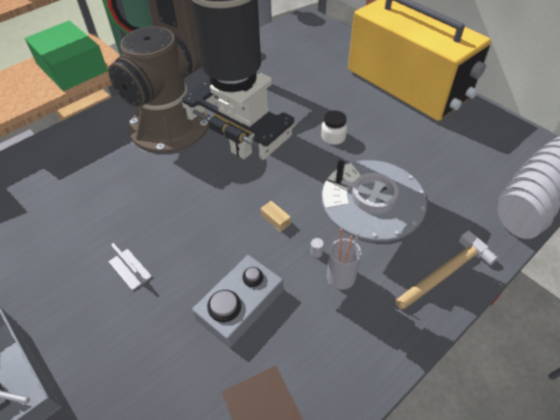

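The scene view shows the can, stub, wood block, coupon and jar where they were, and the lever on the long mark. Last, I'll check that both buttons are up, then hand in.

Run:
```python
from wp import *
z=np.load('w12.npz');T,d=z['T'],z['d']
for u,v in((194,98),(192,16)):
    uv=np.array([(u+i,v+j) for i in range(-3,4) for j in range(-3,4)]);o,r=ray('wrist',uv,T);q=o+r*d[uv[:,1],uv[:,0]][:,None];print(np.median(q,0))
print(ctrl.close_job())
```

```text
[ 0.58802434 -0.16239526  0.07103163]
[ 0.59932436 -0.24371973  0.07089959]
the job is handed in; nothing more can be done
None
```

I pushed the lever's pin around its arc with the shut fingers until it pointed at the long mark. Then I pressed the start button fully and let it up, and handed the job in at about 15 s.

**Lever:** The last still wrist view after backing off put the lever at 201.5°. The mark's direction was 201.4–201.5° and its bearing from the axis 201.8°, so they agree to about 0.3°. One earlier view, taken while the arm was still settling, showed about 0.9° difference; I relied on the still view. After the button press I checked the lever only by eye in the scene view, and it was still on the mark. Push forces read between moves were about 4 N or less.

**Start button:** It went down until it stopped, at about 13 N on the wrist. The final depth check put its top back at 71 mm, the same as before the press.

**Stop button:** I did not touch it, and its top is still at 71 mm.

**Everything else:** The loose items looked unmoved in the last pictures. In the top view the arm hid part of the jar, but the scene view showed it in place.

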